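# Lock the motorcycle battery into its bench cradle

### The arm

A 6-joint arm with a two-finger parallel gripper is mounted at the origin on the work surface. World frame = base frame: x ahead of the robot, y to its left, z up, the work surface at z = 0. Lengths are in m, angles in rad, forces in N, time in s.
With the tool pointing down it reaches from about 0.275 to 0.725 m from the base axis. Payload 15.9 kg.
Tool frame: the origin (TCP) lies on the centre line of the jaws, within the pads' length; the fingertips stand 17 mm ahead of it and the grasp point (between the pads) lies 2 mm behind it; z points along the fingers, y is the direction in which the jaws open and shut (so a half turn about z gives the same grasp; the last joint's range is limited). The gripper opens to 85 mm and grips with 20 to 120 N. Pads are 22 mm wide; open, the fingers measure 114 mm over their backs; the gripper's body (76 mm by 85 mm) begins 54 mm behind the grasp point. The pads swing forward as they close: fully open they stand 13 mm farther back than shut.
Start: joints at [1.142, 0.213, -0.034, 1.323, 0, 1.571], TCP at [0.208, 0.455, 0.223] pointing down, gripper open.
Joint ranges: [-2.98, 2.98], [-0.74, 1.72], [-1.14, 1.35], [-2.1, 2.04], [-1.57, 1.44], [-3.14, 3.14]. Speed limits (rad/s): [1.89, 1.89, 2.39, 2.57, 3.14, 3.14].

### API

Orientations are given as a rotation vector (axis times angle).
In Python, from bench import ctrl, get_image, spotter gives the robot as it stands.
- The arm moves only by the tool servo_tool, never from a script. Its arguments are lists of equal length, an entry for each row: "slide": the shift along the tool's x, y, z in cm, a list of three; "turn": the turn about the tool's z in degrees. In form: {"slide": [[tx, ty, tz], ...], "turn": [turn, ...]}. A call has 1 to 12 rows; each row shifts and turns the commanded pose from where the row before left it, along the tool's axes as they then stand; what a row does not reach is not made up. A row lasts 1/8 s, in which the tool goes at most 62.5 mm and 10.7 degrees, less where a joint would pass 70% of its speed; a pose out of reach is approached as far as the arm can. A call with a gripper value outside its range is refused whole. "grip" is the finger opening in cm, from 0 to 8.54, set as the call begins (left out, the last holds). The fingers move at their own pace and stop on an object; "grip_force" is the grip in N (left out, the last holds). Time passes only in rows, so rows that do not move let the fingers close. It gives the time, the measured TCP pose, the force and the opening at its end, in the units of the state.
- ctrl.read_state(): the state, without advancing time (a new reading comes with each control period).
- get_image(name): name is "scene" or "top" or "wrist"; returns a dict with "pixels" (480x640x3 uint8, red, green, blue), "fx", "fy", "cx", "cy" (pixels), "k1" (the pictures are not rectified: a ray, as slopes to the right and down, at radius r is drawn at 1 + k1 r^2 times it, then the intrinsics apply), "extrinsics" (4x4, takes a point from camera to world coordinates). Camera axes: x right, y down, z forward; pixel columns grow to the right and rows downward; lengths in m; the calibration is good to about 2 mm. A picture is of the moment at which its call begins. There is no depth.
- ctrl.close_job(): hands the job in, once; it reports no verdict.
Trained networks look in the newest picture that a camera, given by its name, has taken for a name from the list of things; names that differ only in an ending like _2 or _b are one class to them, and where a whole thing is asked for, a point or a joint stands for the part that bears it (a point fixed in the world has none). Each returns a list of dicts, best first, with "p" (0 to 1); they miss things now and then, are a little off and sometimes report something else, mostly with a low value. They report only what shows in the picture. A call takes as long as a camera call. They do not tell look-alikes from the thing itself.
- spotter.spot_in(camera, thing): "extent" ([left, top, right, bottom] in pixels, round what is visible of it).
- spotter.trace(camera, thing): "region" (480x640 bool, what is visible of it) and "extent" ([left, top, right, bottom] in pixels, round what is visible of it).
The state is a dict: "time": time; "qpos": joint angles; "joint_velocities": joint speeds; "tau": joint torques, N m; "position": TCP position; "ee_rot": TCP orientation; "force": force on the tool from outside, world axes, zero at the start; "ft_torque": the same for the moment, N m; "grip_width": finger opening in m.
Only numpy, scipy, OpenCV 4.12 (cv2) and the standard library are available. Lean on these libraries where they do the work, as an engineer would, in place of code of your own. Each camera call takes 0.05 s, during which the arm holds its last target. There are 200 camera calls.

### The job

Secure the motorcycle battery in its cradle: swing the hold-down bar over the battery until it is fully home in the forked catch, then take the T-handled lock pin from the wooden rack and push it upright down through the catch and the bar until its collar sits flush on the catch. Leave the round-knobbed pin, the wrench and the tin where they are.

Things in the scene. Friction and masses are not known exactly. Their poses are not given: they have to be found in the camera images.
- cradle: Steel battery cradle fixed to the bench, base 100 x 226 x 5 mm; on it a black and grey battery, 70 x 113 mm, its top 90 mm above the bench. Origin: centre of the underside; z up, y along its length. Round pivot post at y = -85 mm; at y = +85 mm the catch, a steel block 36 mm (y) by 40 mm (x = -18 to 22 mm) with a slot (z = 92 to 104 mm) open towards -x under a top plate (z = 104 to 112 mm).
- catch_hole (a point): Centre of the mouth of the upright round hole in the catch, on its top face, 112 mm above the bench. The hole is 10 mm across: through the 8 mm top plate, across the slot and 35 mm into the block below. With the bar home, the bar's own 10 mm hole lines up with it. Axes as the cradle.
- bar (a joint): Angle of the hold-down bar about its upright pivot. 0 = fully home in the slot, against its stop; positive = swung out towards the cradle's -x (counter-clockwise from above), up to 1.5. Flat aluminium, 22 mm wide, 8 mm thick, top face 102 mm above the bench, its hole 170 mm from the pivot. Stays where it is left.
- bar_hinge (a point): Point on the bar's pivot axis, at the height of the bar's top face (102 mm above the bench). Axes as the cradle: the closed bar runs along +y from here.
- bar_knob (a point): Centre of the top of the black upright round knob on the bar, 105 mm from the pivot axis: 16 mm across, it rises 46 mm from the bar's top (102 to 148 mm above the bench). Turns with the bar.
- rack: Plywood pin rack fixed to the bench, 60 (x) x 140 (y) x 55 (z) mm. Origin: centre of its underside. Two 14 mm holes, 49 mm deep, open upwards at y = -40 and y = +40 mm; each holds one pin, which stands upright on its collar.
- lock_pin: The lock pin, steel, 70 g: straight shaft 8 mm across reaching 42 mm below the origin, its last 7 mm tapered to 4 mm; origin = centre of the underside of its collar, z up. The collar is 24 mm across and 6 mm thick; on a neck above it a T grip 34 mm (x) by 12 mm (y) by 26 mm, from 14 to 40 mm above the origin.
- dowel: Another steel pin standing in the rack, told by its round knob, 24 mm across, its top 37 mm above the collar's underside (the origin); its 12 mm shaft is too thick for the catch. To be left alone.
- wrench: Steel wrench about 170 mm long lying flat on the bench. Origin: centre of its underside, x along it. To be left alone.
- tin: Tin can with a paper label, 68 mm across, 85 mm tall, standing on the bench. Origin: centre of its underside. To be left alone.
There are look-alikes about, which are no part of the job. Leave any green, purple or turquoise look-alike of the lock_pin alone.

How it is judged:
By the outcome, as a careful person would: the job done as asked, in the order asked, and still so for the second after the job is handed in, with the robot touching nothing.
It also fails if it takes over 54 s, if anything falls off the work surface, if the arm or the gripper's body presses on something with over 40 N, if the wrist force passes 120 N, or if a joint passes its speed limit or range.

## Working session

There is one attempt and no reset: what is moved stays moved. The work goes in short steps, Python scripts to look and compute and a tool call to move; the robot and the scene stay as the last step left them, time stands still between calls to the robot, and variables do not carry over. Pictures are saved under pics/ and viewed, about 8 in all and at most 12, crops included, and the job is handed in when it is done.

Besides the shell and the picture viewer there is one more tool, called after "Request:" by a JSON object that holds its "op" and its "data", one argument or row to a line. servo_tool: Moves the arm, as the interface text tells. Its arguments: {"type":"object","properties":{"slide":{"type":"array"},"turn":{"type":"array"},"grip":{"type":"number"},"grip_force":{"type":"number"}},"required":["slide","turn"]}

```bash
mkdir -p pics
cat > h.py <<'E'
import numpy as np, cv2
from bench import ctrl, get_image, spotter
from scipy.spatial.transform import Rotation as R
def K(im): return np.array([[im['fx'],0,im['cx']],[0,im['fy'],im['cy']],[0,0,1.]]), np.array([im['k1'],0,0,0.])
def save(im,n): cv2.imwrite(f'pics/{n}.png',im['pixels'][:,:,::-1])
def ray(im,uv):
    k,d=K(im); p=cv2.undistortPoints(np.array([[uv]],float),k,d)[0,0]
    E=np.array(im['extrinsics']); return E[:3,3],E[:3,:3]@np.array([p[0],p[1],1])
def atz(im,uv,z):
    o,v=ray(im,uv); return o+v*(z-o[2])/v[2]
def proj(im,P):
    k,d=K(im); W=np.linalg.inv(np.array(im['extrinsics']))
    return cv2.projectPoints(np.array(P,float).reshape(-1,1,3),cv2.Rodrigues(W[:3,:3])[0],W[:3,3],k,d)[0][:,0]
E
python3 - <<'E'
from h import *
s=ctrl.read_state();print(s['time'],s['position'],s['ee_rot'])
for c in ['scene','top']:
    im=get_image(c);save(im,c+'0');print(c,im['fx'],im['k1'],np.round(im['extrinsics'],3).tolist())
    for t in ['cradle','bar','bar_knob','rack','lock_pin','dowel','wrench','tin']:
        print(t,[(round(d['p'],2),np.round(d['extent']).tolist()) for d in spotter.spot_in(c,t)][:4])
print(ctrl.read_state()['time'])
E
```

```text
0.0 [0.20773602 0.45440809 0.22212356] [-6.68406699e-01 -3.06943510e+00  1.72314426e-03]
scene 594.8675160390426 0.019349720666013908 [[0.666, 0.401, -0.628, 1.339], [0.745, -0.377, 0.55, -0.734], [-0.016, -0.835, -0.551, 0.813], [0.0, 0.0, 0.0, 1.0]]
cradle [(0.89, [307.0, 218.0, 414.0, 311.0]), (0.51, [328.0, 216.0, 359.0, 269.0])]
bar [(0.74, [325.0, 216.0, 363.0, 266.0])]
bar_knob [(0.72, [325.0, 217.0, 362.0, 270.0])]
rack [(0.64, [188.0, 300.0, 264.0, 360.0])]
lock_pin [(0.75, [152.0, 342.0, 173.0, 371.0]), (0.73, [192.0, 309.0, 210.0, 331.0]), (0.62, [164.0, 294.0, 176.0, 326.0]), (0.62, [192.0, 273.0, 208.0, 310.0])]
dowel [(0.47, [236.0, 302.0, 248.0, 316.0]), (0.47, [309.0, 218.0, 414.0, 312.0])]
wrench [(0.81, [342.0, 199.0, 366.0, 232.0])]
tin [(0.63, [300.0, 324.0, 335.0, 381.0])]
top 525.4095538686827 -0.06112873045956389 [[-0.019, -0.983, 0.184, 0.311], [-1.0, 0.02, 0.005, -0.062], [-0.008, -0.184, -0.983, 1.35], [0.0, 0.0, 0.0, 1.0]]
cradle [(0.79, [238.0, 194.0, 328.0, 248.0])]
bar [(0.74, [246.0, 204.0, 314.0, 251.0])]
bar_knob [(0.97, [246.0, 206.0, 315.0, 254.0]), (0.19, [180.0, 275.0, 221.0, 333.0])]
rack [(0.83, [382.0, 210.0, 443.0, 252.0]), (0.57, [240.0, 192.0, 328.0, 246.0]), (0.33, [422.0, 230.0, 438.0, 238.0])]
lock_pin [(0.67, [432.0, 259.0, 442.0, 273.0]), (0.67, [466.0, 221.0, 486.0, 233.0]), (0.67, [410.0, 278.0, 436.0, 302.0])]
dowel [(0.55, [394.0, 216.0, 403.0, 226.0])]
wrench [(0.91, [180.0, 275.0, 224.0, 334.0])]
tin [(0.82, [365.0, 148.0, 393.0, 179.0])]
0.9
```

View pics/top0.png

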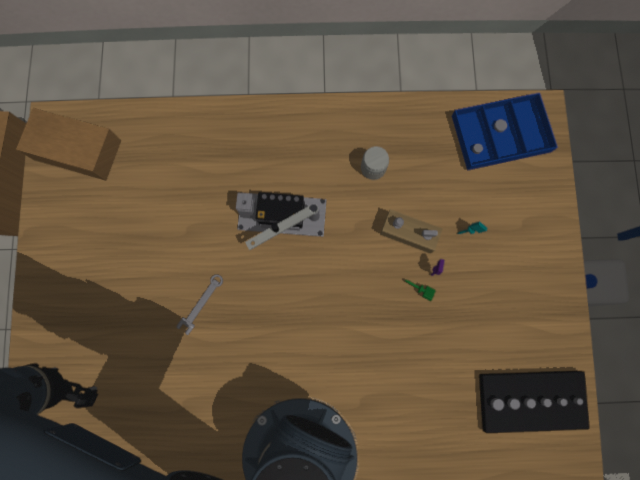

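View pics/scene0.png

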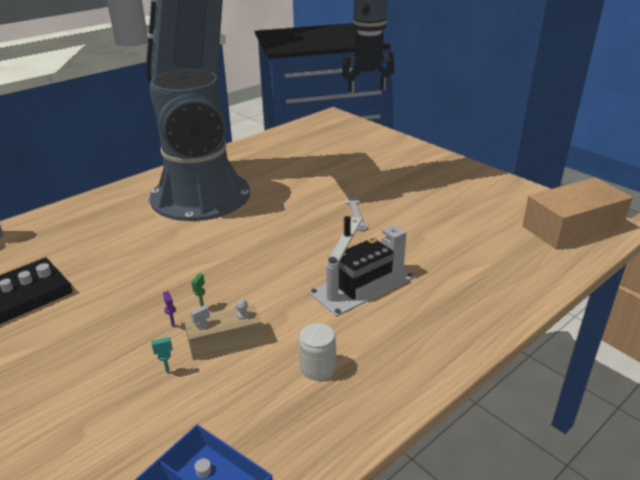

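The top view shows the cradle near (282,215), with the bar swung out towards the robot and its tip near (250,243). The rack is near (412,230): the steel T pin is at (430,234) and the round knob at (398,221). The look-alikes stand outside the rack. I'll zoom in next.

Run:
```python
from h import *
im=get_image('top');a=im['pixels']
A=cv2.resize(a[180:262,225:340],None,fx=6.9,fy=6.9,interpolation=cv2.INTER_CUBIC)[:,:790]
sc=get_image('scene');b=sc['pixels']
print(A.shape)
cv2.imwrite('pics/z1.png',A[:,:,::-1])
for n,uv,z in [('cradle',(282,215),.05),('post',(314,210),.102),('tip',(250,243),.102),('catch',(245,203),.112),('pin',(430,234),.09),('dow',(397,221),.09),('tin',(376,158),.085)]:
    print(n,np.round(atz(im,uv,z),3))
for n,uv,z in [('pin',(200,311),.095),('dow',(242,304),.092),('post',(333,262),.102),('knobtop',(347,219),.148),('hole',(395,232),.112)]:
    print('sc',n,np.round(atz(sc,uv,z),3))
```

```text
(566, 790, 3)
cradle [0.594 0.033 0.05 ]
post [ 0.593 -0.049  0.102]
tip [0.515 0.107 0.102]
catch [0.612 0.118 0.112]
pin [ 0.53 -0.33  0.09]
dow [ 0.564 -0.251  0.09 ]
tin [ 0.728 -0.207  0.085]
sc pin [ 0.544 -0.333  0.095]
sc dow [ 0.578 -0.261  0.092]
sc post [ 0.606 -0.049  0.102]
sc knobtop [0.557 0.038 0.148]
sc hole [0.626 0.118 0.112]
```

View pics/z1.png

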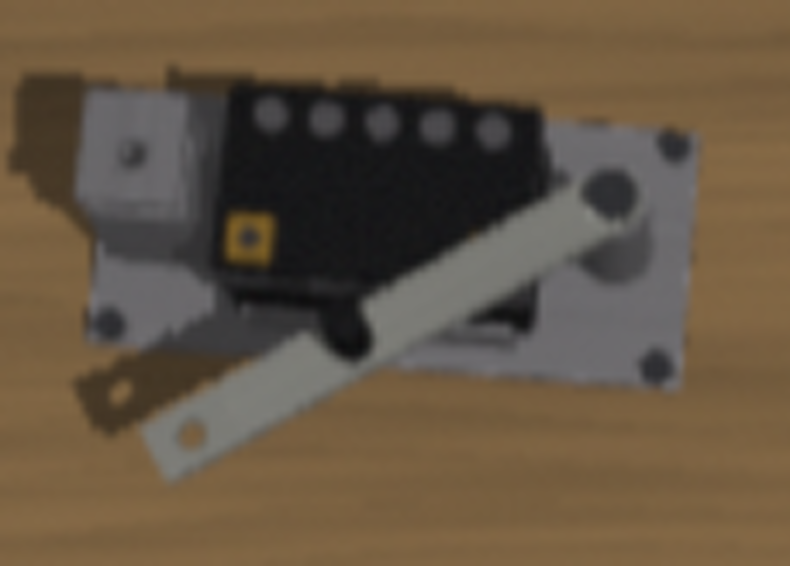

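Request:
{"op": "servo_tool", "data": {
  "slide": [
    [-3.9,-2.0,-0.7],
    [-3.9,-2.0,-0.7],
    [-3.9,-2.0,-0.7],
    [-3.9,-2.0,-0.7],
    [-3.9,-2.0,-0.7],
    [-3.9,-2.0,-0.7],
    [-3.9,-2.0,-0.7],
    [-3.9,-2.0,-0.7],
    [-3.9,-2.0,-0.7],
    [-3.9,-2.0,-0.7],
    [-3.9,-2.0,-0.7],
    [-3.6,-2.2,-0.1]
  ],
  "turn": [0,0,0,0,0,0,0,0,0,0,0,0],
  "grip": 4.0,
  "grip_force": 20
}}

```text
time: 2.5
position: [0.5312, 0.04, 0.301]
ee_rot: [0.668, 3.069, 0.0]
force: [0.3, 0.3, 0.4]
grip_width: 0.0402
```

Request:
{"op": "servo_tool", "data": {
  "slide": [
    [0,0,0],
    [0,0,0],
    [0,0,0],
    [0,0,0],
    [0,0,0]
  ],
  "turn": [9.5,9.5,9.5,9.5,0]
}}

```text
time: 3.12
position: [0.5302, 0.0413, 0.3006]
ee_rot: [1.63, 2.686, -0.0]
force: [-0.3, -0.2, -0.5]
grip_width: 0.0401
```

Run:
```python
from h import *
im=get_image('wrist');save(im,'w1');s=ctrl.read_state()
print(s['time'],s['position'],R.from_rotvec(s['ee_rot']).as_matrix().round(3).tolist(),s['qpos'])
print(im['fx'],im['k1'],np.round(im['extrinsics'],3).tolist())
P=[[.593,-.049,.102],[.515,.107,.102],[.612,.118,.112]]
print(proj(im,P).round())
```

```text
3.175 [0.53016279 0.04129701 0.30058532] [[-0.464, 0.886, -0.0], [0.886, 0.464, 0.0], [0.0, -0.0, -1.0]] [7.77290266e-02 2.85803958e-01 2.56609121e-01 1.54164342e+00
 1.46879526e-05 1.16606012e+00]
337.8767004584128 -0.018948458644355837 [[0.888, 0.435, 0.15, 0.492], [0.46, -0.84, -0.289, 0.115], [0.001, 0.325, -0.946, 0.452], [0.0, 0.0, 0.0, 1.0]]
[[333. 299.]
 [338. 143.]
 [428. 180.]]
```

View pics/w1.png

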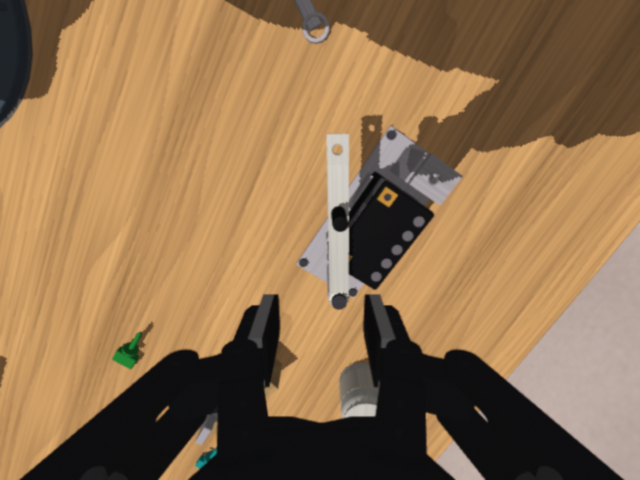

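The wrist view shows the bar pivot at (339,301), the bar hole at (337,150), the catch hole at (434,180) and the knob at about (341,218).

Run:
```python
from h import *
im=get_image('wrist');t=get_image('top')
for n,w,tp,z in [('piv',(339,301),(313.5,208),.104),('bh',(337,150),(252.7,242.8),.102),('ch',(434,180),(244.3,202.5),.112)]:
    a=atz(im,w,z);b=atz(t,tp,z)
    o1,v1=ray(im,w);o2,v2=ray(t,tp)
    s=np.linalg.lstsq(np.c_[v1,-v2],o2-o1,rcond=None)[0]
    print(n,a.round(4),b.round(4),'tri',(o1+v1*s[0]).round(4),(o2+v2*s[1]).round(4))
pv=atz(im,(339,301),.104);bh=atz(im,(337,150),.102);ch=atz(im,(434,180),.112)
print(np.linalg.norm((bh-pv)[:2]),np.linalg.norm((ch-pv)[:2]))
u=(bh-pv)[:2];u/=np.linalg.norm(u);c=(ch-pv)[:2]
print('ang',np.arctan2(u[1],u[0]),np.arctan2(c[1],c[0]))
k=[*(pv[:2]+u*.105),.148];print('knob',k,proj(im,[k]),proj(im,[[k[0],k[1],.102]]),proj(t,[k]))
cv2.imwrite('pics/w1z.png',cv2.resize(im['pixels'][120:320,280:480],None,fx=3,fy=3,interpolation=cv2.INTER_CUBIC)[:,:,::-1])
for cam in ['wrist']:
  for n in ['bar','bar_knob','lock_pin','dowel','rack']:
    print(n,[(round(d['p'],2),np.round(d['extent']).tolist()) for d in spotter.spot_in(cam,n)][:3])
```

```text
piv [ 0.5999 -0.0475  0.104 ] [ 0.598  -0.0477  0.104 ] tri [ 0.5998 -0.0473  0.1043] [ 0.598  -0.0476  0.1039]
bh [0.5171 0.1008 0.102 ] [0.5156 0.1004 0.102 ] tri [0.5176 0.1006 0.0962] [0.5166 0.1011 0.0961]
ch [0.6168 0.1208 0.112 ] [0.6134 0.1199 0.112 ] tri [0.6134 0.1206 0.1212] [0.6113 0.1187 0.1205]
0.16985689475459523 0.16908866010136506
ang 2.0797755171043057 1.4709594544563083
knob [np.float64(0.5487489389733354), np.float64(0.04420108183465955), 0.148] [[340.137798   224.85984718]] [[337.81479701 212.71963614]] [[274.21545897 225.148318  ]]
bar [(0.69, [330.0, 134.0, 352.0, 312.0])]
bar_knob [(0.79, [324.0, 134.0, 350.0, 308.0])]
lock_pin [(0.8, [112.0, 332.0, 143.0, 369.0]), (0.46, [197.0, 448.0, 219.0, 467.0])]
dowel []
rack [(0.59, [209.0, 361.0, 281.0, 430.0])]
```

View pics/w1z.png

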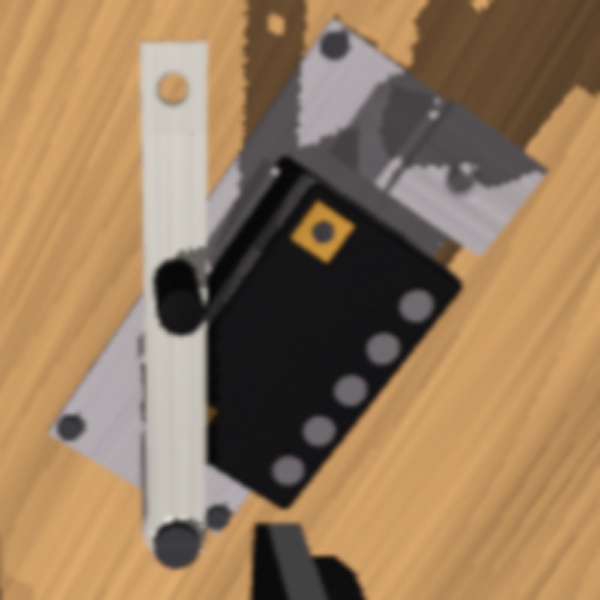

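Request:
{"op": "servo_tool", "data": {
  "slide": [
    [-0.6,1.8,0],
    [0,0,4],
    [0,0,4],
    [0,0,4],
    [0,0,3],
    [0,0,1.8],
    [0,0,0]
  ],
  "turn": [0,0,0,0,0,0,0]
}}

```text
time: 4.4
position: [0.548, 0.0442, 0.1316]
ee_rot: [-1.63, -2.684, 0.002]
force: [-0.4, 0.8, 0.2]
grip_width: 0.0401
```

Request:
{"op": "servo_tool", "data": {
  "slide": [
    [0,0,0],
    [0,0,0],
    [0,0,0],
    [0,0,0]
  ],
  "turn": [0,0,0,0],
  "grip": 1.0,
  "grip_force": 20
}}

```text
time: 4.9
position: [0.5495, 0.0443, 0.1336]
ee_rot: [1.631, 2.684, 0.002]
force: [-1.3, 0.1, 6.8]
grip_width: 0.0143
```

Request:
{"op": "servo_tool", "data": {
  "slide": [
    [-0.04,0.46,0],
    [-0.04,0.92,0],
    [-0.04,0.92,0],
    [-0.04,0.92,0],
    [-0.04,0.92,0],
    [-0.04,0.92,0],
    [0,0,0]
  ],
  "turn": [2.5,5,5,5,5,5,0]
}}

```text
time: 5.78
position: [0.599, 0.0566, 0.1336]
ee_rot: [2.224, 2.219, 0.004]
force: [1.2, 5.2, 7.2]
grip_width: 0.0147
```

Run:
```python
from h import *
im=get_image('wrist');t=get_image('top');s=ctrl.read_state();save(im,'w2')
p=s['position'];d=p[:2]-np.array([.5999,-.0475]);print(p,s['force'],s['grip_width'],'r',np.hypot(*d),'ang',np.arctan2(d[1],d[0])-1.471)
A=cv2.resize(t['pixels'][180:250,225:340],None,fx=4,fy=4,interpolation=cv2.INTER_CUBIC)
B=im['pixels'][:320,140:600]
C=np.zeros((600,460,3),np.uint8);C[:280,:460]=A;C[280:]=B
cv2.imwrite('pics/c2.png',C[:,:,::-1])
```

```text
[0.59871377 0.05663758 0.13361966] [0.24088929 3.99631401 5.50502209] 0.013715645616399794 r 0.10414433132081183 ang 0.11118680619357169
```

View pics/c2.png

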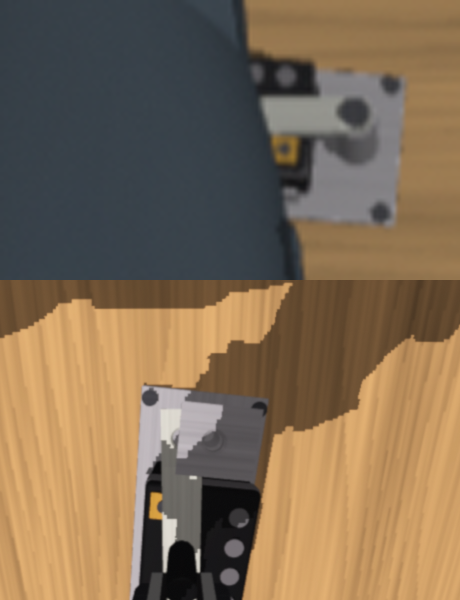

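The bar is entering the slot, with about 0.11 rad left to go.

Request:
{"op": "servo_tool", "data": {
  "slide": [
    [0,0.6,0],
    [0,0.4,0],
    [0,0.1,0],
    [0,0,0]
  ],
  "turn": [4,2,0,0]
}}

```text
time: 6.38
position: [0.609, 0.0561, 0.1336]
ee_rot: [-2.335, -2.101, -0.002]
force: [-3.5, 3.9, 8.1]
grip_width: 0.014
```

Request:
{"op": "servo_tool", "data": {
  "slide": [
    [0,0.1,0],
    [0,0,0]
  ],
  "turn": [0,0]
}}

```text
time: 6.62
position: [0.6091, 0.0561, 0.1335]
ee_rot: [-2.334, -2.1, -0.001]
force: [-9.9, 4.9, 11.5]
grip_width: 0.0141
```

Request:
{"op": "servo_tool", "data": {
  "slide": [
    [0,0.1,0],
    [0,0,0]
  ],
  "turn": [0,0]
}}

```text
time: 6.88
position: [0.6093, 0.0561, 0.1334]
ee_rot: [-2.333, -2.1, 0.001]
force: [-15.3, 5.3, 15.1]
grip_width: 0.0141
```

The stop is reached at the expected angle: 15 N of push and no more motion. Releasing and rising.

Request:
{"op": "servo_tool", "data": {
  "slide": [
    [0,0,0],
    [0,0,0],
    [0,0,0],
    [0,0,-3],
    [0,0,-5],
    [0,0,-5],
    [0,0,-5]
  ],
  "turn": [0,0,0,0,0,0,0],
  "grip": 4.0
}}

```text
time: 7.75
position: [0.6105, 0.0552, 0.3144]
ee_rot: [2.336, 2.1, 0.001]
force: [0.3, 0.3, 1.0]
grip_width: 0.04
```

Run:
```python
from h import *
im=get_image('wrist');s=ctrl.read_state();save(im,'w3');p=s['position']
Rm=R.from_rotvec(s['ee_rot']).as_matrix();print(s['time'],p,Rm.round(3).tolist(),s['force'],s['qpos'])
print(proj(im,[[.5999,-.0475,.104],[.6168,.1208,.112],[.6104,.057,.148]]).round())
```

```text
7.8 [0.61155023 0.05524515 0.32107843] [[0.106, 0.994, 0.008], [0.994, -0.106, 0.001], [0.001, 0.008, -1.0]] [0.91016709 0.44260761 5.26397148] [ 9.01413788e-02  4.87971842e-01  6.06446348e-01  1.68110511e+00
 -9.40623312e-05  1.76694550e+00]
[[321. 290.]
 [320. 143.]
 [320. 213.]]
```

View pics/w3.png

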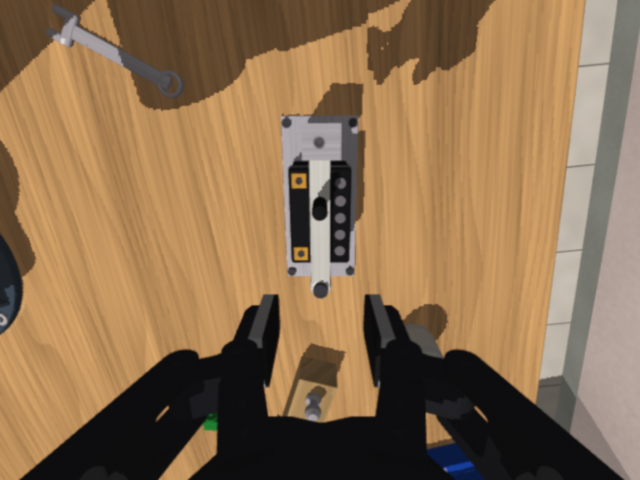

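The bar is closed: the pivot at (321,290), the knob at (320,208) and the catch hole at (319,143) all match the predictions. Now to the rack.

Request:
{"op": "servo_tool", "data": {
  "slide": [
    [-3,-0.2,0],
    [-4.6,-0.3,0.6],
    [-4.6,-0.3,0.6],
    [-4.6,-0.3,0.6],
    [-4.6,-0.3,0.6],
    [-4.6,-0.3,0.6],
    [-4.6,-0.3,0.6],
    [-4.6,-0.3,0.6],
    [-4.6,-0.3,0.6],
    [-4.6,-0.3,0.6],
    [-0.6,0,0.6],
    [0,0,0]
  ],
  "turn": [0,0,0,0,0,0,0,0,0,0,0,0]
}}

```text
time: 9.3
position: [0.5341, -0.3892, 0.2519]
ee_rot: [-2.336, -2.099, 0.0]
force: [0.5, 0.4, 0.2]
grip_width: 0.0397
```

Run:
```python
from h import *
im=get_image('wrist');t=get_image('top');sc=get_image('scene');s=ctrl.read_state();save(im,'w4');p=s['position']
Rm=R.from_rotvec(s['ee_rot']).as_matrix();print(s['time'],p,Rm.round(3).tolist(),s['qpos'])
u=proj(im,[[.535,-.33,.09]])[0];print(u)
for n in ['lock_pin','dowel','rack']:
    print(n,[(round(d['p'],2),np.round(d['extent']).tolist()) for d in spotter.spot_in('wrist',n)][:4])
x,y=np.clip(u.astype(int),[100,100],[540,380])
A=cv2.resize(im['pixels'][y-100:y+100,x-100:x+100],(600,600),interpolation=cv2.INTER_CUBIC);print(x,y)
cv2.imwrite('pics/z4.png',A[:,:,::-1])
```

```text
9.45 [ 0.53481741 -0.38814864  0.25315939] [[0.105, 0.995, 0.001], [0.995, -0.105, -0.0], [-0.0, 0.001, -1.0]] [-6.27886862e-01  5.83821834e-01  5.88554890e-01  1.57498674e+00
  1.65544099e-04  1.04765359e+00]
[314.56082215 153.24115022]
lock_pin [(0.97, [350.0, 231.0, 378.0, 289.0]), (0.84, [239.0, 165.0, 309.0, 198.0]), (0.68, [303.0, 136.0, 326.0, 178.0]), (0.64, [164.0, 108.0, 198.0, 180.0])]
dowel [(0.69, [326.0, 43.0, 355.0, 79.0])]
rack [(0.76, [278.0, 22.0, 376.0, 186.0]), (0.54, [302.0, 135.0, 328.0, 175.0])]
314 153
```

View pics/z4.png

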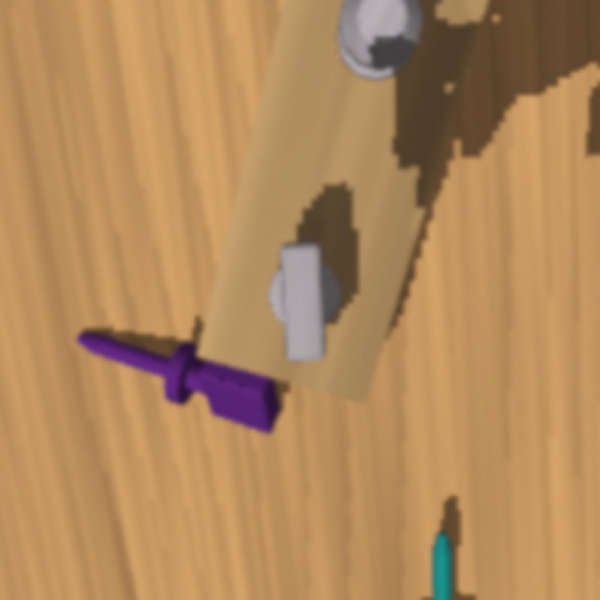

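The rack's steel T pin has its grip top centred at wrist pixel (315,154). The long side runs nearly along the image's vertical. The purple look-alike lies on the bench beside the rack, below finger height.

Run:
```python
from h import *
im=get_image('wrist');t=get_image('top');sc=get_image('scene');s=ctrl.read_state();p=s['position'];Rm=R.from_rotvec(s['ee_rot']).as_matrix()
cs=np.array([(282,245),(318,243),(325,360),(288,360)])/3+[214,53]
W=np.array([atz(im,c,.095) for c in cs]);c=W.mean(0);L=(W[2]+W[3]-W[0]-W[1])/2;w=(W[1]+W[2]-W[0]-W[3])/2
print('c',c.round(4),'len',np.linalg.norm(L),np.linalg.norm(w))
l=Rm.T@L;print('long axis in tool',l,'ang deg',np.degrees(np.arctan(l[1]/l[0])), 'delta tool cm',100*Rm.T@(np.array([c[0],c[1],.081])-p))
print('coll(.061) px',proj(im,[[c[0],c[1],.058]]),'top px',proj(t,[c]),'scene px',proj(sc,[c]))
```

```text
c [ 0.5362 -0.3298  0.095 ] len 0.03362206544465254 0.01085658423540299
long axis in tool [-3.35789963e-02  1.70125171e-03  5.67054968e-06] ang deg -2.900362737507375 delta tool cm [ 5.88412295 -0.45910042 17.1856911 ]
coll(.061) px [[315.66910022 150.9449636 ]] top px [[430.07922962 231.30766268]] scene px [[199.13553678 308.34680593]]
```

Request:
{"op": "servo_tool", "data": {
  "slide": [
    [3,-0.25,0],
    [2.9,-0.2,0],
    [0,0,4],
    [0,0,4],
    [0,0,4],
    [0,0,2.5],
    [0,0,1.7],
    [0,0,1],
    [0,0,0]
  ],
  "turn": [0,0,-2.9,0,0,0,0,0,0]
}}

```text
time: 10.88
position: [0.5359, -0.3298, 0.0803]
ee_rot: [-2.281, -2.159, 0.0]
force: [0.9, 0.1, 0.3]
grip_width: 0.0399
```

Run:
```python
from h import *
im=get_image('wrist');s=ctrl.read_state();p=s['position'];print(s['time'],p,s['force'],s['grip_width'],proj(im,[[.5362,-.3298,.095],p]))
A=cv2.resize(im['pixels'][220:420,210:430],None,fx=2.5,fy=2.5,interpolation=cv2.INTER_CUBIC)
cv2.imwrite('pics/z5.png',A[:,:,::-1])
```

```text
10.925 [ 0.53625359 -0.33002495  0.08102153] [-0.09287907 -0.63803092 -0.08277034] 0.039949035395460214 [[321.04912293 314.19374472]
 [321.17615695 299.84369546]]
```

View pics/z5.png

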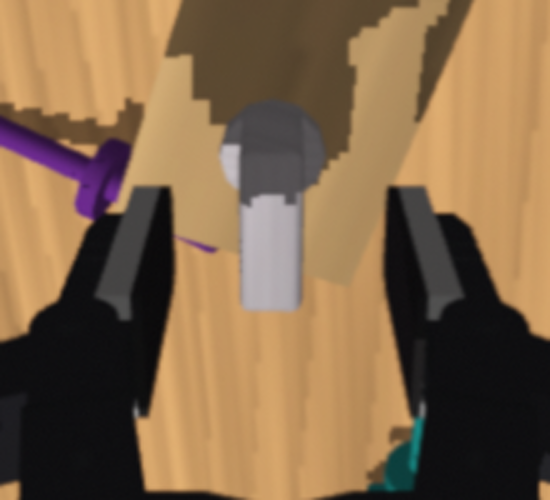

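The T grip is centred and aligned between the jaws, at crop x of about 270. Closing.

Request:
{"op": "servo_tool", "data": {
  "slide": [
    [0,0,0],
    [0,0,0],
    [0,0,0],
    [0,0,0]
  ],
  "turn": [0,0,0,0],
  "grip": 0.5,
  "grip_force": 60
}}

```text
time: 11.42
position: [0.5364, -0.3303, 0.0814]
ee_rot: [2.281, 2.158, 0.0]
force: [-1.9, 0.2, 5.2]
grip_width: 0.0095
```

Request:
{"op": "servo_tool", "data": {
  "slide": [
    [0,0,-1],
    [0,0,-4],
    [0,0,-5],
    [0,0,-5],
    [0,0,-2],
    [0,0,0]
  ],
  "turn": [0,0,0,0,0,0]
}}

```text
time: 12.18
position: [0.5368, -0.3304, 0.2525]
ee_rot: [2.28, 2.157, 0.001]
force: [0.4, -0.2, -1.3]
grip_width: 0.0095
```

Run:
```python
from h import *
im=get_image('wrist');s=ctrl.read_state();p=s['position'];Rm=R.from_rotvec(s['ee_rot']).as_matrix()
print(s['time'],p,Rm.round(3).tolist(),s['force'],s['grip_width'])
tgt=np.array([.6168,.1208,p[2]]);print('to hole, tool cm',100*Rm.T@(tgt-p))
P=lambda h:p+Rm@[0,0,-h]
print('expect origin, tip',proj(im,[p+Rm@[0,0,.0255],p+Rm@[0,0,.0675],p+Rm@[0,0,-.0145]]))
A=cv2.resize(im['pixels'][150:350,220:420],None,fx=2.5,fy=2.5,interpolation=cv2.INTER_CUBIC)
cv2.imwrite('pics/z6.png',A[:,:,::-1])
```

```text
12.225 [ 0.5363467  -0.33014976  0.25084725] [[0.055, 0.998, 0.001], [0.998, -0.055, -0.001], [-0.0, 0.001, -1.0]] [-1.08937388  0.71023909 -0.98715911] 0.009432775137537285
to hole, tool cm [ 4.54708220e+01  5.53970397e+00 -1.58637912e-02]
expect origin, tip [[319.63692551 275.6317113 ]
 [319.70629597 250.10586195]
 [319.53912485 311.81929756]]
```

View pics/z6.png

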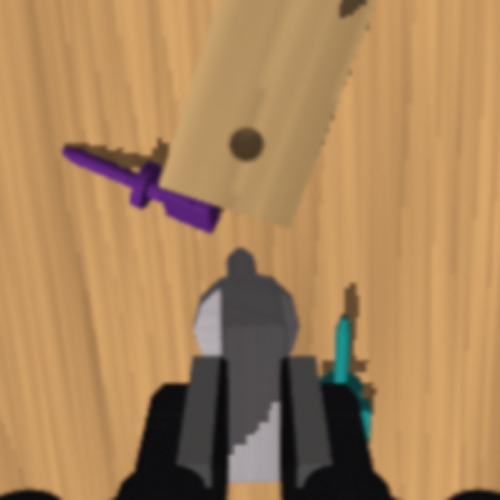

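Request:
{"op": "servo_tool", "data": {
  "slide": [
    [2,0.2,0],
    [4,0.5,0],
    [4,0.5,0],
    [4.2,0.5,0],
    [4.2,0.5,0],
    [4.2,0.5,0],
    [4.2,0.5,0],
    [4.2,0.5,0],
    [4.2,0.5,0],
    [4,0.5,0],
    [4,0.5,0],
    [2.3,0.3,0]
  ],
  "turn": [0,0,0,0,0,0,0,0,0,0,0,0]
}}

```text
time: 13.72
position: [0.6154, 0.1237, 0.2495]
ee_rot: [-2.279, -2.16, 0.002]
force: [-0.2, 0.3, -0.5]
grip_width: 0.0098
```

Request:
{"op": "servo_tool", "data": {
  "slide": [
    [0,0,3],
    [0,0,2],
    [0,0,0],
    [0,0,0]
  ],
  "turn": [0,0,0,0]
}}

```text
time: 14.22
position: [0.6162, 0.1212, 0.2014]
ee_rot: [2.282, 2.159, 0.001]
force: [-0.3, -0.1, -0.5]
grip_width: 0.0094
```

Run:
```python
from h import *
im=get_image('wrist');sc=get_image('scene');s=ctrl.read_state();p=s['position'];Rm=R.from_rotvec(s['ee_rot']).as_matrix()
np.save('p.npy',np.r_[p,s['ee_rot']])
print(s['time'],p,s['force'],s['grip_width'])
tgt=np.array([.6168,.1208,p[2]]);print('to hole, tool cm',100*Rm.T@(tgt-p))
print('expect w origin, tip, hole',proj(im,[p+Rm@[0,0,.0255],p+Rm@[0,0,.0675],[.6168,.1208,.112]]).round(1).tolist())
print('expect sc origin, tip, hole',proj(sc,[p+Rm@[0,0,.0255],p+Rm@[0,0,.0675],[.6168,.1208,.112]]).round(1).tolist())
A=cv2.resize(im['pixels'][180:330,260:380],None,fx=4,fy=4,interpolation=cv2.INTER_CUBIC)
h=proj(sc,[[.6168,.1208,.14]])[0].astype(int);print(h)
B=cv2.resize(sc['pixels'][h[1]-40:h[1]+35,h[0]-20:h[0]+20],None,fx=8,fy=8,interpolation=cv2.INTER_CUBIC)
cv2.imwrite('pics/z7.png',np.hstack([A,B])[:,:,::-1])
save(im,'w7');save(sc,'s7')
```

```text
14.325 [0.61657519 0.12127777 0.20162127] [0.77399595 0.09390768 0.15505698] 0.009664662390193928
to hole, tool cm [-4.64571620e-02  2.50949736e-02  1.89867952e-05]
expect w origin, tip, hole [[321.2, 277.4], [321.2, 251.4], [321.3, 241.6]]
expect sc origin, tip, hole [[394.7, 204.4], [393.6, 221.2], [393.0, 229.9]]
[393 218]
```

View pics/z7.png

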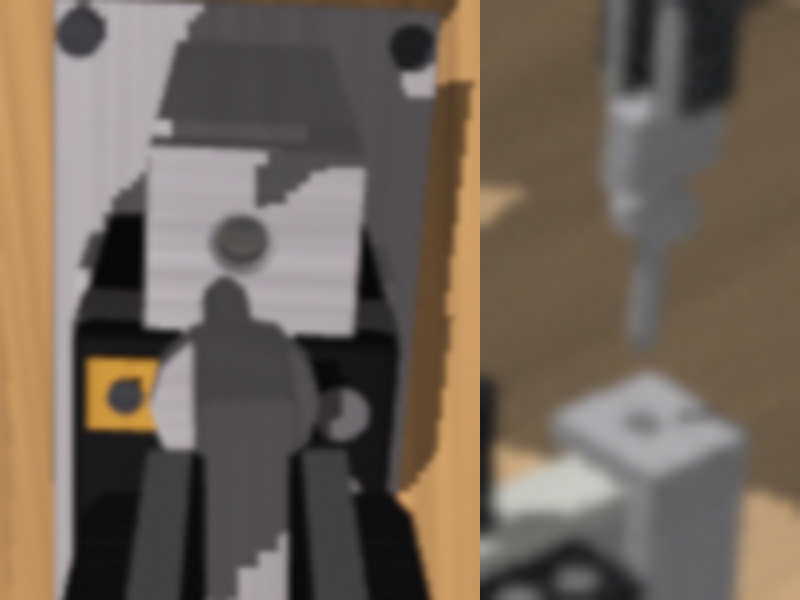

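The wrist crop shows the hole at (320,240.5) and the pin tip at about (316.5,251). The tip therefore sits about 2.5 mm towards tool -y, a small tilt in the grip. I'll measure that numerically.

Run:
```python
from h import *
g=cv2.cvtColor(cv2.imread('pics/w7.png'),cv2.COLOR_BGR2GRAY)
for r in (234,237,240,243,246,250,252,254,256,258): print(r,g[r,305:336].tolist())
im=get_image('wrist');s=ctrl.read_state();p=s['position'];Rm=R.from_rotvec(s['ee_rot']).as_matrix()
f=lambda uv,z:(100*Rm.T@(atz(im,uv,z)-p)).round(2)
print('hole',f((320,240.5),.112),'tip',f((316.5,251),p[2]-.0675),'tip2',f((317,252),p[2]-.0675))
```

```text
234 [170, 171, 171, 170, 170, 170, 170, 169, 167, 160, 146, 130, 113, 104, 98, 95, 98, 107, 120, 139, 154, 162, 165, 166, 166, 166, 166, 165, 165, 164, 165]
237 [167, 166, 166, 165, 165, 165, 162, 150, 129, 111, 90, 80, 77, 76, 74, 74, 74, 75, 76, 79, 90, 119, 146, 157, 161, 161, 162, 162, 162, 162, 162]
240 [173, 173, 172, 171, 173, 170, 157, 131, 108, 89, 82, 81, 81, 81, 80, 81, 80, 81, 81, 82, 83, 98, 130, 153, 163, 167, 168, 168, 168, 168, 167]
243 [180, 180, 180, 179, 178, 178, 173, 155, 126, 104, 84, 72, 71, 74, 78, 79, 78, 75, 73, 76, 97, 127, 148, 160, 169, 172, 173, 172, 172, 172, 172]
246 [175, 175, 175, 175, 175, 175, 175, 172, 164, 147, 127, 112, 103, 98, 96, 97, 102, 108, 117, 128, 142, 157, 168, 174, 175, 175, 176, 176, 175, 175, 175]
250 [171, 170, 171, 170, 170, 169, 162, 146, 118, 89, 75, 73, 79, 98, 127, 151, 161, 164, 165, 166, 165, 165, 165, 165, 165, 164, 164, 164, 164, 164, 164]
252 [178, 177, 176, 176, 173, 155, 117, 82, 69, 67, 68, 68, 67, 68, 74, 96, 133, 165, 172, 173, 173, 172, 173, 172, 172, 172, 172, 172, 171, 171, 171]
254 [179, 178, 178, 177, 167, 137, 89, 66, 65, 67, 68, 67, 67, 67, 66, 72, 103, 147, 171, 176, 177, 176, 176, 176, 176, 176, 175, 175, 175, 175, 175]
256 [172, 172, 172, 169, 158, 127, 85, 67, 65, 67, 68, 67, 67, 67, 66, 69, 85, 125, 160, 169, 169, 169, 169, 169, 169, 169, 169, 169, 169, 169, 170]
258 [176, 175, 175, 174, 164, 134, 89, 67, 65, 66, 68, 67, 67, 67, 67, 66, 76, 112, 151, 165, 167, 170, 170, 170, 170, 170, 170, 170, 169, 169, 169]
hole [ 0.04 -0.05  8.95] tip [ 0.03 -0.29  6.75] tip2 [-0.05 -0.25  6.75]
```

Request:
{"op": "servo_tool", "data": {
  "slide": [
    [0.08,0.3,0],
    [0,0,1],
    [0,0,1],
    [0,0,0.4],
    [0,-0.01,0.3],
    [0,0,0]
  ],
  "turn": [0,0,0,0,0,0],
  "grip_force": 35
}}

```text
time: 15.12
position: [0.619, 0.1219, 0.1735]
ee_rot: [-2.282, -2.159, 0.0]
force: [0.7, -0.4, -0.4]
grip_width: 0.0094
```

Run:
```python
from h import *
im=get_image('wrist');s=ctrl.read_state();p=s['position'];print(s['time'],p,s['force'],s['ft_torque'],s['grip_width'])
save(im,'w8');sc=get_image('scene');save(sc,'s8')
A=cv2.resize(im['pixels'][180:330,260:380],None,fx=4,fy=4,interpolation=cv2.INTER_CUBIC)
B=cv2.resize(sc['pixels'][178:253,373:413],None,fx=8,fy=8,interpolation=cv2.INTER_CUBIC)
cv2.imwrite('pics/z8.png',np.hstack([A,B])[:,:,::-1])
g=cv2.cvtColor(im['pixels'],cv2.COLOR_RGB2GRAY)
for r in range(228,262,3): print(r,g[r,305:336].tolist())
```

```text
15.175 [0.61915077 0.12189935 0.17374545] [ 0.53233934 -0.04041911 -0.11476723] [-0.00011642  0.04292128 -0.03315145] 0.009690710922638469
228 [98, 95, 91, 90, 90, 90, 90, 87, 83, 83, 82, 82, 79, 76, 74, 72, 70, 70, 70, 70, 69, 69, 69, 69, 69, 69, 69, 69, 70, 69, 68]
231 [178, 178, 178, 178, 177, 176, 176, 176, 176, 176, 176, 171, 147, 102, 83, 82, 81, 81, 81, 80, 80, 80, 81, 81, 80, 80, 80, 79, 79, 79, 80]
234 [177, 176, 176, 176, 176, 175, 175, 175, 176, 175, 171, 147, 104, 83, 82, 80, 80, 80, 81, 80, 80, 81, 80, 80, 80, 80, 80, 81, 80, 81, 80]
237 [178, 178, 178, 178, 178, 178, 178, 177, 177, 176, 176, 176, 174, 169, 145, 100, 83, 80, 80, 81, 81, 81, 81, 81, 81, 80, 81, 80, 81, 80, 80]
240 [179, 179, 179, 179, 178, 179, 179, 178, 179, 179, 179, 178, 178, 173, 149, 103, 83, 82, 82, 82, 81, 81, 81, 82, 82, 82, 82, 82, 82, 82, 82]
243 [175, 175, 175, 174, 174, 173, 173, 173, 173, 173, 173, 173, 172, 167, 144, 99, 80, 79, 79, 79, 79, 79, 79, 79, 79, 80, 78, 78, 79, 79, 79]
246 [174, 174, 173, 173, 172, 171, 168, 164, 158, 151, 145, 126, 93, 80, 78, 77, 77, 78, 78, 78, 78, 78, 78, 78, 79, 79, 79, 79, 79, 79, 80]
249 [172, 171, 168, 160, 144, 128, 107, 89, 77, 72, 69, 69, 69, 71, 72, 74, 73, 72, 73, 76, 79, 79, 79, 79, 80, 81, 88, 97, 101, 101, 101]
252 [171, 163, 144, 123, 106, 89, 75, 68, 68, 69, 69, 69, 68, 68, 68, 70, 74, 80, 88, 107, 136, 159, 164, 165, 164, 165, 165, 166, 167, 166, 166]
255 [174, 161, 134, 110, 91, 76, 70, 67, 67, 68, 70, 70, 68, 69, 68, 66, 67, 80, 114, 147, 161, 168, 172, 173, 173, 172, 172, 173, 172, 172, 172]
258 [184, 178, 160, 130, 113, 98, 79, 68, 66, 68, 69, 69, 69, 68, 68, 67, 73, 100, 133, 152, 165, 175, 178, 177, 177, 178, 177, 176, 175, 176, 176]
261 [176, 165, 141, 110, 87, 75, 70, 68, 68, 68, 67, 68, 67, 67, 68, 68, 67, 68, 70, 73, 77, 81, 84, 93, 118, 148, 171, 178, 179, 179, 178]
```

The tip is about 6 mm below the mouth with no contact force, so it's in the hole. Continuing along the pin's axis.

Request:
{"op": "servo_tool", "data": {
  "slide": [
    [0,-0.02,0.5],
    [0,-0.02,0.5],
    [0,0,0]
  ],
  "turn": [0,0,0]
}}

```text
time: 15.6
position: [0.6184, 0.1218, 0.163]
ee_rot: [-2.282, -2.159, 0.001]
force: [-0.2, -0.4, -0.0]
grip_width: 0.0095
```

Request:
{"op": "servo_tool", "data": {
  "slide": [
    [0,-0.02,0.5],
    [0,-0.02,0.4],
    [0,0,0]
  ],
  "turn": [0,0,0]
}}

```text
time: 15.98
position: [0.6181, 0.1219, 0.1542]
ee_rot: [-2.282, -2.159, 0.001]
force: [0.1, -0.1, -0.5]
grip_width: 0.0096
```

Request:
{"op": "servo_tool", "data": {
  "slide": [
    [0,-0.02,0.5],
    [0,-0.02,0.5],
    [0,0,0.3],
    [0,0,0]
  ],
  "turn": [0,0,0,0]
}}

```text
time: 16.48
position: [0.6178, 0.1219, 0.1413]
ee_rot: [-2.282, -2.159, 0.001]
force: [-0.2, 0.8, -0.1]
grip_width: 0.0093
```

Request:
{"op": "servo_tool", "data": {
  "slide": [
    [0,0,0.2],
    [0,0,0.1],
    [0,0,0]
  ],
  "turn": [0,0,0]
}}

```text
time: 16.85
position: [0.618, 0.1219, 0.1387]
ee_rot: [2.282, 2.159, 0.0]
force: [0.1, 0.6, -1.3]
grip_width: 0.0095
```

Release now, so it can settle upright, then rise and press the top gently with closed fingers.

Request:
{"op": "servo_tool", "data": {
  "slide": [
    [0,0,0],
    [0,0,0],
    [0,0,0],
    [0,0,-2],
    [0,0,-3],
    [0,0,0]
  ],
  "turn": [0,0,0,0,0,0],
  "grip": 4.0
}}

```text
time: 17.6
position: [0.6191, 0.1222, 0.1909]
ee_rot: [2.281, 2.158, 0.005]
force: [0.8, 0.3, 0.4]
grip_width: 0.0397
```

Request:
{"op": "servo_tool", "data": {
  "slide": [
    [0,-0.1,0],
    [0,0,0],
    [0,0,0],
    [0,0,0.8],
    [0,0,0.5],
    [0,0,0]
  ],
  "turn": [0,0,0,0,0,0],
  "grip": 0.0
}}

```text
time: 18.35
position: [0.6166, 0.122, 0.1749]
ee_rot: [-2.282, -2.159, 0.001]
force: [0.8, 0.9, 0.7]
grip_width: -0.0003
```

Request:
{"op": "servo_tool", "data": {
  "slide": [
    [0,0,0.4],
    [0,0,0.1],
    [0,0,0]
  ],
  "turn": [0,0,0]
}}

```text
time: 18.73
position: [0.6169, 0.122, 0.1706]
ee_rot: [-2.282, -2.159, 0.0]
force: [-0.3, 0.1, 0.3]
grip_width: -0.0001
```

Request:
{"op": "servo_tool", "data": {
  "slide": [
    [0,0,0.1],
    [0,0,0.1],
    [0,0,0]
  ],
  "turn": [0,0,0]
}}

```text
time: 19.1
position: [0.6169, 0.122, 0.1685]
ee_rot: [-2.282, -2.159, 0.0]
force: [-0.3, -0.6, 0.2]
grip_width: -0.0004
```

Request:
{"op": "servo_tool", "data": {
  "slide": [
    [0,0,0.1],
    [0,0,0]
  ],
  "turn": [0,0]
}}

```text
time: 19.35
position: [0.6169, 0.122, 0.1675]
ee_rot: [-2.282, -2.159, 0.0]
force: [0.5, -0.3, -0.2]
grip_width: -0.0001
```

Request:
{"op": "servo_tool", "data": {
  "slide": [
    [0,0,0.1],
    [0,0,0]
  ],
  "turn": [0,0]
}}

```text
time: 19.6
position: [0.6169, 0.122, 0.1665]
ee_rot: [-2.282, -2.159, 0.0]
force: [-0.1, 0.3, -0.5]
grip_width: -0.0004
```

No contact where the top should be. I'll rise and look.

Request:
{"op": "servo_tool", "data": {
  "slide": [
    [0,0,-3],
    [0,0,-4],
    [0,0,-3],
    [-3,0,0],
    [-3,0,0],
    [0,0,0]
  ],
  "turn": [0,0,0,0,0,0]
}}

```text
time: 20.35
position: [0.6136, 0.0604, 0.2668]
ee_rot: [2.284, 2.156, 0.0]
force: [0.3, 0.4, -0.4]
grip_width: -0.0001
```

Run:
```python
from h import *
im=get_image('wrist');sc=get_image('scene');s=ctrl.read_state();save(im,'w9');save(sc,'s9');print(s['time'],s['position'],s['force'])
h=np.array([.6168,.1208])
P=[[*h,.112],[*h,.118],[*h,.152]]
u=proj(im,P);v=proj(sc,P);print(u.round(1).tolist(),v.round(1).tolist())
c=u[1].astype(int);A=cv2.resize(im['pixels'][max(0,c[1]-50):max(0,c[1]-50)+110,c[0]-45:c[0]+45],(450,550),interpolation=cv2.INTER_CUBIC)
c=v[1].astype(int);B=cv2.resize(sc['pixels'][c[1]-30:c[1]+25,c[0]-18:c[0]+17],(350,550),interpolation=cv2.INTER_CUBIC)
cv2.imwrite('pics/z9.png',np.hstack([A,B])[:,:,::-1])
for cam in ('wrist','scene','top'):
    if cam=='top': get_image('top')
    print(cam,[(round(d['p'],2),np.round(d['extent']).tolist()) for d in spotter.spot_in(cam,'lock_pin')][:5])
```

```text
20.45 [0.61365713 0.06215569 0.26668616] [0.25587758 0.66828218 0.97516568]
[[320.1, 151.9], [320.1, 152.4], [320.1, 155.8]] [[393.0, 229.9], [393.1, 227.6], [394.0, 214.2]]
wrist [(0.56, [302.0, 132.0, 335.0, 176.0])]
scene [(0.82, [123.0, 380.0, 167.0, 406.0]), (0.79, [386.0, 214.0, 403.0, 236.0]), (0.59, [154.0, 290.0, 190.0, 316.0]), (0.37, [328.0, 225.0, 392.0, 269.0])]
top [(0.71, [407.0, 289.0, 435.0, 308.0]), (0.69, [464.0, 216.0, 491.0, 233.0]), (0.51, [429.0, 241.0, 446.0, 268.0]), (0.37, [394.0, 217.0, 404.0, 226.0])]
```

View pics/z9.png

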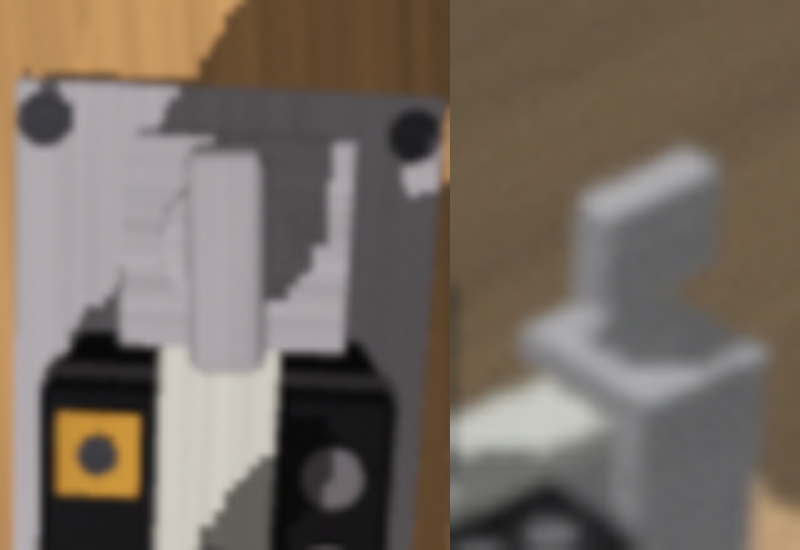

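The picture shows the T pin upright with its collar on the catch. Its top is at scene (394.8,214.5) against (394.0,214.2) expected when flush. A gentle press down to contact will confirm it is seated.

Request:
{"op": "servo_tool", "data": {
  "slide": [
    [3,0,0],
    [3,0,0],
    [0,0,4],
    [0,0,4],
    [0,0,1.8],
    [0,0,0.1],
    [0,0,0.1],
    [0,0,0]
  ],
  "turn": [0,0,0,0,0,0,0,0]
}}

```text
time: 21.65
position: [0.6175, 0.1222, 0.1676]
ee_rot: [2.281, 2.159, 0.002]
force: [0.9, 0.1, 1.0]
grip_width: 0.0001
```

Request:
{"op": "servo_tool", "data": {
  "slide": [
    [0,0,0.1],
    [0,0,0]
  ],
  "turn": [0,0]
}}

```text
time: 21.9
position: [0.617, 0.122, 0.1658]
ee_rot: [2.282, 2.159, 0.0]
force: [-0.1, -0.6, 0.2]
grip_width: 0.0
```

Request:
{"op": "servo_tool", "data": {
  "slide": [
    [0,0,0.1],
    [0,0,0]
  ],
  "turn": [0,0]
}}

```text
time: 22.15
position: [0.6169, 0.122, 0.1645]
ee_rot: [-2.282, -2.159, 0.0]
force: [0.5, -0.2, 0.2]
grip_width: 0.0002
```

Request:
{"op": "servo_tool", "data": {
  "slide": [
    [0,0,0.1],
    [0,0,0.1],
    [0,0,0]
  ],
  "turn": [0,0,0]
}}

```text
time: 22.52
position: [0.6169, 0.122, 0.1625]
ee_rot: [-2.282, -2.159, 0.0]
force: [-0.3, -0.2, 0.3]
grip_width: -0.0001
```

Request:
{"op": "servo_tool", "data": {
  "slide": [
    [0,0,0.1],
    [0,0,0]
  ],
  "turn": [0,0]
}}

```text
time: 22.78
position: [0.6169, 0.122, 0.1615]
ee_rot: [-2.282, -2.159, 0.0]
force: [0.1, 0.2, -0.4]
grip_width: -0.0001
```

Run:
```python
from h import *
im=get_image('wrist');s=ctrl.read_state();save(im,'w10');p=s['position'];print(s['time'],p,s['force'],s['grip_width'])
sc=get_image('scene');save(sc,'s10')
h=[.6168,.1208];print(proj(sc,[[*h,.152],[*h,.112],[p[0],p[1],p[2]-.017]]))
a=cv2.imread('pics/s9.png').astype(int);b=sc['pixels'][:,:,::-1].astype(int)
d=np.abs(a-b).max(2)>25
for r in range(195,240): print(r,''.join('#' if x else '.' for x in d[r,370:418]))
```

```text
22.825 [0.61690866 0.12202982 0.16158869] [-0.83963059  0.72545773  0.37010787] 7.401873743541602e-05
[[393.96235973 214.22355002]
 [392.9579788  229.86520054]
 [394.19310963 216.98030079]]
195 ....................##.##.########..............
196 ....................##.##########...............
197 ....................#############...............
198 ....................##.##########...............
199 ....................##.##.#######...............
200 #...................##.##.#######...............
201 #########...........##.##.#######...............
202 ##########..........##.##########...............
203 #########...........##.##########...............
204 #######.............#..##########...............
205 .#####..............############................
206 .####...............#..#########................
207 ###....................#######..................
208 ##.....................##.##....................
209 #...............................................
210 ................................................
211 ................................................
212 .....
[... 774 characters left out ...]
...........
227 ................................................
228 ................................................
229 ................................................
230 ................................................
231 ................................................
232 ................................................
233 .....#..........................................
234 ....#####.......................................
235 ....#######.....................................
236 ....#######.....................................
237 ....#####.......................................
238 .....##.........................................
239 ................................................
```

Run:
```python
import cv2
for n in ('s9','s10'):
    g=cv2.cvtColor(cv2.imread(f'pics/{n}.png'),cv2.COLOR_BGR2GRAY);print(n)
    for r in range(203,222): print(r,g[r,384:406].tolist())
```

```text
s9
203 [89, 90, 88, 90, 89, 90, 93, 93, 94, 94, 94, 93, 95, 94, 95, 95, 95, 93, 94, 95, 94, 92]
204 [87, 87, 88, 87, 91, 93, 94, 93, 94, 95, 95, 95, 95, 94, 95, 96, 94, 95, 93, 92, 93, 91]
205 [91, 92, 90, 93, 93, 94, 94, 94, 95, 95, 95, 96, 95, 96, 96, 94, 94, 94, 91, 93, 90, 91]
206 [92, 93, 95, 94, 95, 97, 95, 94, 95, 94, 93, 95, 94, 93, 94, 94, 93, 94, 90, 93, 90, 90]
207 [95, 95, 94, 96, 96, 94, 95, 94, 93, 93, 94, 93, 94, 95, 94, 93, 94, 91, 91, 91, 89, 89]
208 [95, 94, 96, 96, 94, 95, 94, 94, 93, 95, 94, 94, 93, 92, 92, 92, 91, 91, 89, 89, 88, 90]
209 [95, 94, 95, 95, 92, 94, 95, 95, 93, 95, 93, 93, 93, 93, 91, 91, 91, 90, 90, 88, 91, 90]
210 [94, 93, 94, 94, 95, 94, 95, 93, 94, 95, 93, 93, 94, 96, 95, 93, 90, 88, 90, 91, 90, 93]
211 [93, 93, 94, 95, 94, 94, 94, 94, 94, 92, 92, 95, 99, 109, 114, 108, 97, 93, 90, 91, 90, 93]
212 [95, 93, 95, 94, 95, 92, 93, 94, 93, 97, 100, 111, 128, 140, 147, 138, 120, 104, 94, 91, 93, 93]
213 [94, 94, 94, 93, 93, 92, 95, 98, 102, 113, 125, 142, 158, 164, 166, 161, 142, 117, 97, 93, 94, 97]
214 [94, 94, 94, 94, 95, 99, 106, 113, 128, 143, 157,
[... 1942 characters left out ...]
 93, 94, 106, 121, 133, 146, 157, 162, 150, 120, 100, 99, 98, 98, 98, 98, 98, 97, 96, 97]
216 [92, 90, 94, 104, 128, 148, 161, 167, 169, 166, 154, 127, 105, 100, 98, 98, 97, 97, 95, 98, 97, 96]
217 [91, 91, 94, 111, 140, 161, 169, 168, 162, 152, 137, 118, 102, 99, 98, 99, 96, 97, 96, 96, 96, 99]
218 [91, 91, 94, 109, 131, 149, 155, 150, 136, 122, 111, 103, 100, 97, 99, 98, 97, 98, 96, 96, 97, 97]
219 [89, 88, 94, 110, 123, 134, 133, 122, 110, 102, 100, 100, 99, 100, 98, 97, 96, 95, 97, 97, 96, 97]
220 [90, 87, 93, 110, 122, 128, 124, 111, 101, 99, 99, 99, 98, 99, 98, 96, 95, 96, 96, 97, 96, 96]
221 [88, 89, 96, 111, 124, 128, 121, 111, 100, 99, 98, 98, 97, 98, 95, 97, 97, 96, 96, 96, 95, 99]
```

The fingertips actually end at row 208, about 15 mm above the T top. They are simply higher than nominal when shut. I'll keep descending in small steps to contact.

Request:
{"op": "servo_tool", "data": {
  "slide": [
    [0,0,0.3],
    [0,0,0.3],
    [0,0,0.1],
    [0,0,0]
  ],
  "turn": [0,0,0,0]
}}

```text
time: 23.38
position: [0.6169, 0.122, 0.1545]
ee_rot: [-2.282, -2.159, 0.0]
force: [0.5, -0.2, -0.2]
grip_width: -0.0003
```

Request:
{"op": "servo_tool", "data": {
  "slide": [
    [0,0,0.1],
    [0,0,0.1],
    [0,0,0]
  ],
  "turn": [0,0,0]
}}

```text
time: 23.75
position: [0.6169, 0.122, 0.1525]
ee_rot: [-2.282, -2.159, 0.0]
force: [0.6, -0.5, -0.4]
grip_width: -0.0002
```

Request:
{"op": "servo_tool", "data": {
  "slide": [
    [0,0,0.1],
    [0,0,0.1],
    [0,0,0]
  ],
  "turn": [0,0,0]
}}

```text
time: 24.12
position: [0.6169, 0.122, 0.1505]
ee_rot: [-2.282, -2.159, 0.0]
force: [0.3, -0.5, 0.5]
grip_width: -0.0
```

Request:
{"op": "servo_tool", "data": {
  "slide": [
    [0,0,0.1],
    [0,0,0]
  ],
  "turn": [0,0]
}}

```text
time: 24.38
position: [0.6169, 0.122, 0.1495]
ee_rot: [-2.282, -2.159, 0.0]
force: [1.5, -0.4, 0.4]
grip_width: -0.0002
```

Run:
```python
from h import *
sc=get_image('scene');s=ctrl.read_state();print(s['time'],s['position'],s['force'],s['grip_width'])
g=cv2.cvtColor(sc['pixels'],cv2.COLOR_RGB2GRAY)
for r in range(203,224): print(r,g[r,384:406].tolist())
```

```text
24.425 [0.61690829 0.12203291 0.14957472] [-0.05906217 -0.39238767  0.07043585] 0.00013795454976837574
203 [90, 88, 89, 86, 80, 82, 100, 94, 90, 108, 105, 82, 54, 38, 36, 34, 33, 39, 64, 84, 90, 94]
204 [90, 90, 90, 88, 79, 84, 101, 94, 94, 109, 103, 80, 53, 36, 35, 33, 37, 43, 66, 84, 91, 92]
205 [88, 91, 93, 90, 79, 86, 99, 95, 97, 109, 101, 77, 51, 41, 35, 33, 34, 43, 67, 84, 90, 92]
206 [91, 92, 93, 93, 84, 87, 101, 93, 96, 107, 103, 77, 53, 39, 35, 33, 33, 44, 67, 85, 91, 90]
207 [94, 95, 95, 92, 85, 90, 103, 92, 94, 108, 101, 77, 51, 41, 38, 32, 31, 46, 70, 85, 90, 89]
208 [95, 95, 95, 93, 88, 100, 106, 94, 98, 108, 101, 73, 49, 40, 37, 33, 31, 46, 73, 86, 89, 90]
209 [94, 95, 94, 94, 95, 104, 108, 95, 103, 112, 99, 73, 48, 39, 35, 36, 34, 49, 75, 86, 89, 91]
210 [94, 96, 94, 94, 96, 106, 108, 94, 103, 112, 100, 72, 45, 38, 36, 35, 43, 59, 78, 90, 91, 93]
211 [93, 92, 94, 94, 97, 104, 101, 88, 104, 111, 102, 73, 48, 43, 49, 53, 62, 75, 84, 90, 89, 91]
212 [94, 95, 93, 94, 95, 96, 93, 84, 101, 110, 99, 79, 61, 59, 67, 75, 82, 86, 90, 92, 92, 95]
213 [94, 94, 93, 94, 93, 95, 92, 
[... 359 characters left out ...]
 [92, 91, 92, 110, 140, 161, 170, 166, 156, 141, 118, 102, 99, 99, 99, 99, 98, 97, 94, 97, 97, 96]
218 [91, 90, 93, 107, 133, 149, 157, 150, 137, 121, 107, 100, 98, 97, 100, 100, 98, 98, 95, 96, 97, 96]
219 [90, 91, 92, 110, 126, 133, 133, 121, 112, 103, 98, 100, 99, 99, 99, 99, 95, 95, 97, 97, 98, 97]
220 [88, 88, 94, 112, 124, 128, 123, 112, 103, 100, 99, 97, 97, 98, 98, 98, 98, 96, 98, 97, 97, 97]
221 [89, 89, 95, 112, 126, 128, 123, 111, 101, 98, 98, 98, 99, 96, 97, 98, 96, 94, 97, 94, 97, 97]
222 [91, 92, 98, 114, 125, 128, 121, 109, 100, 98, 97, 96, 97, 96, 97, 97, 97, 95, 97, 96, 96, 94]
223 [93, 93, 100, 113, 127, 128, 118, 108, 99, 97, 98, 98, 97, 97, 97, 96, 97, 96, 95, 94, 95, 96]
```

Request:
{"op": "servo_tool", "data": {
  "slide": [
    [0,0,0.1],
    [0,0,0]
  ],
  "turn": [0,0]
}}

```text
time: 24.68
position: [0.6169, 0.122, 0.1485]
ee_rot: [-2.282, -2.159, 0.0]
force: [-0.3, -0.2, -0.1]
grip_width: 0.0003
```

Request:
{"op": "servo_tool", "data": {
  "slide": [
    [0,0,0.1],
    [0,0,0]
  ],
  "turn": [0,0]
}}

```text
time: 24.92
position: [0.6169, 0.122, 0.1475]
ee_rot: [-2.282, -2.159, 0.0]
force: [-1.2, -0.2, 0.3]
grip_width: -0.0
```

Request:
{"op": "servo_tool", "data": {
  "slide": [
    [0,0,0.1],
    [0,0,0]
  ],
  "turn": [0,0]
}}

```text
time: 25.18
position: [0.6169, 0.122, 0.1465]
ee_rot: [-2.282, -2.159, 0.0]
force: [0.3, 0.4, -0.1]
grip_width: 0.0002
```

Request:
{"op": "servo_tool", "data": {
  "slide": [
    [0,0,0.1],
    [0,0,0]
  ],
  "turn": [0,0]
}}

```text
time: 25.42
position: [0.6169, 0.122, 0.1455]
ee_rot: [-2.282, -2.159, 0.0]
force: [-0.7, 0.6, -0.2]
grip_width: 0.0001
```

Request:
{"op": "servo_tool", "data": {
  "slide": [
    [0,0,0.1],
    [0,0,0]
  ],
  "turn": [0,0]
}}

```text
time: 25.68
position: [0.6169, 0.122, 0.1445]
ee_rot: [-2.282, -2.159, 0.0]
force: [-0.2, -0.2, 0.7]
grip_width: -0.0
```

Request:
{"op": "servo_tool", "data": {
  "slide": [
    [0,0,0.1],
    [0,0,0]
  ],
  "turn": [0,0]
}}

```text
time: 25.92
position: [0.6169, 0.122, 0.1435]
ee_rot: [-2.282, -2.159, 0.0]
force: [-0.4, -0.9, 0.3]
grip_width: 0.0001
```

Run:
```python
from h import *
sc=get_image('scene');im=get_image('wrist');save(im,'w11');s=ctrl.read_state();p=s['position'];print(s['time'],p,s['force'],s['grip_width'])
g=cv2.cvtColor(sc['pixels'],cv2.COLOR_RGB2GRAY)
for r in range(207,222): print(r,g[r,384:406].tolist())
Rm=R.from_rotvec(s['ee_rot']).as_matrix()
for a in (-.01,0,.01,.02): print('tool z',a,proj(im,[p+Rm@[.011,0,a],p+Rm@[-.011,0,a]]).round(0).tolist())
print('T top corners',proj(im,[[.6168,.1208+.017,.152],[.6168,.1208-.017,.152]]).round(0).tolist())
w=cv2.cvtColor(im['pixels'],cv2.COLOR_RGB2GRAY)
for r in range(262,326,3): print(r,w[r,296:346:2].tolist())
```

```text
26.025 [0.61691625 0.12204098 0.14359827] [-0.75400468 -0.59120456  0.61194185] -0.00013596743838813937
207 [93, 94, 94, 91, 82, 90, 103, 91, 95, 107, 101, 75, 50, 39, 39, 36, 32, 48, 68, 86, 89, 90]
208 [96, 94, 95, 91, 84, 93, 104, 93, 96, 109, 100, 75, 48, 39, 38, 35, 34, 45, 73, 86, 89, 88]
209 [95, 95, 96, 93, 83, 94, 105, 96, 102, 112, 99, 73, 50, 40, 39, 35, 33, 48, 74, 87, 92, 91]
210 [94, 94, 93, 89, 86, 95, 103, 92, 102, 114, 100, 72, 45, 36, 33, 34, 33, 50, 74, 88, 93, 92]
211 [95, 95, 95, 92, 92, 100, 101, 88, 103, 112, 100, 70, 47, 36, 36, 35, 36, 51, 74, 88, 91, 93]
212 [94, 94, 95, 94, 97, 107, 102, 90, 104, 111, 97, 69, 44, 38, 36, 38, 40, 60, 81, 90, 93, 95]
213 [95, 94, 93, 95, 97, 107, 103, 93, 102, 109, 94, 65, 43, 39, 42, 49, 58, 73, 87, 93, 96, 96]
214 [93, 93, 95, 94, 96, 105, 104, 96, 103, 109, 94, 69, 53, 51, 61, 71, 78, 88, 94, 97, 97, 98]
215 [94, 92, 92, 95, 105, 119, 123, 109, 108, 109, 98, 82, 72, 75, 85, 91, 92, 96, 96, 98, 95, 97]
216 [94, 92, 93, 103, 128, 148, 156, 142, 130, 117, 101, 93, 91, 92, 96, 97, 96, 97, 96, 98, 97, 97]
217 [91, 90, 93, 110, 
[... 2435 characters left out ...]
8, 68, 68, 66, 30, 12, 12, 22, 63, 68, 68, 68, 67, 59, 22, 14, 14, 14]
310 [14, 15, 14, 15, 20, 60, 68, 68, 67, 67, 65, 29, 12, 11, 22, 62, 67, 68, 68, 68, 64, 27, 15, 14, 14]
313 [14, 14, 14, 15, 23, 63, 68, 68, 68, 68, 65, 26, 13, 12, 19, 62, 68, 68, 67, 67, 65, 30, 14, 14, 14]
316 [16, 17, 15, 15, 28, 63, 68, 68, 68, 67, 64, 25, 13, 12, 18, 62, 68, 67, 68, 68, 66, 37, 16, 16, 16]
319 [14, 15, 15, 14, 34, 66, 67, 67, 67, 68, 65, 25, 12, 11, 19, 62, 68, 67, 67, 68, 67, 42, 14, 15, 14]
322 [15, 16, 16, 16, 39, 67, 67, 67, 68, 68, 65, 25, 12, 12, 18, 61, 67, 68, 68, 68, 67, 52, 16, 15, 16]
325 [13, 15, 14, 16, 44, 67, 68, 68, 68, 68, 60, 21, 11, 12, 16, 55, 67, 67, 68, 67, 67, 53, 17, 15, 15]
```

The wrist numbers put the fingertips just above the T top, so contact is imminent.

Request:
{"op": "servo_tool", "data": {
  "slide": [
    [0,0,0.1],
    [0,0,0]
  ],
  "turn": [0,0]
}}

```text
time: 26.28
position: [0.6172, 0.1221, 0.1433]
ee_rot: [2.282, 2.159, 0.001]
force: [-2.1, -0.9, 8.2]
grip_width: -0.0001
```

Request:
{"op": "servo_tool", "data": {
  "slide": [
    [0,0,0.1],
    [0,0,0]
  ],
  "turn": [0,0]
}}

```text
time: 26.52
position: [0.6176, 0.1221, 0.1433]
ee_rot: [2.281, 2.158, 0.003]
force: [-4.4, -1.6, 17.3]
grip_width: -0.0001
```

Request:
{"op": "servo_tool", "data": {
  "slide": [
    [0,0,0.1],
    [0,0,0]
  ],
  "turn": [0,0]
}}

```text
time: 26.78
position: [0.618, 0.1222, 0.1433]
ee_rot: [2.28, 2.158, 0.005]
force: [-5.8, -2.1, 27.5]
grip_width: -0.0
```

Request:
{"op": "servo_tool", "data": {
  "slide": [
    [0,0,0.1],
    [0,0,0]
  ],
  "turn": [0,0]
}}

```text
time: 27.02
position: [0.6183, 0.1222, 0.1432]
ee_rot: [2.28, 2.157, 0.007]
force: [-8.0, -1.7, 38.2]
grip_width: -0.0002
```

The contact is hard: 38 N with no further descent, so the collar is seated. Lifting away and making a last check.

Request:
{"op": "servo_tool", "data": {
  "slide": [
    [0,0,-1],
    [0,0,-4],
    [0,0,-5],
    [-3,0,-2],
    [-3,0,0],
    [0,0,0],
    [0,0,0]
  ],
  "turn": [0,0,0,0,0,0,0]
}}

```text
time: 27.9
position: [0.6135, 0.0624, 0.2594]
ee_rot: [-2.282, -2.159, 0.0]
force: [-1.1, -0.4, 0.6]
grip_width: 0.0002
```

Run:
```python
from h import *
sc=get_image('scene');im=get_image('wrist');s=ctrl.read_state();print(s['time'],s['position'],s['force'])
a=cv2.imread('pics/s9.png').astype(int);b=sc['pixels'][:,:,::-1].astype(int)
d=np.abs(a-b).max(2)>25;print('changed px, pin/catch region',d[209:250,380:410].sum(),'rack region',d[260:400,140:350].sum())
h=[.6168,.1208];print(proj(im,[[*h,.152],[.5999,-.0475,.104]]).round())
for n in ('lock_pin','bar','dowel','tin','wrench'): print(n,[(round(d['p'],2),np.round(d['extent']).tolist()) for d in spotter.spot_in('scene',n)][:4])
print('wrist',[(round(d['p'],2),np.round(d['extent']).tolist()) for d in spotter.spot_in('wrist','lock_pin')][:2])
ctrl.close_job()
```

```text
28.0 [0.61354841 0.06278049 0.25934631] [-0.35190259  0.28738297  0.27123263]
changed px, pin/catch region 0 rack region 0
[[321. 160.]
 [314. 321.]]
lock_pin [(0.79, [173.0, 326.0, 187.0, 353.0]), (0.74, [388.0, 214.0, 405.0, 235.0]), (0.69, [153.0, 292.0, 190.0, 318.0])]
bar [(0.76, [325.0, 226.0, 390.0, 268.0])]
dowel [(0.61, [236.0, 301.0, 250.0, 318.0])]
tin [(0.77, [299.0, 325.0, 337.0, 381.0])]
wrench [(0.73, [342.0, 198.0, 368.0, 232.0])]
wrist [(0.71, [304.0, 136.0, 334.0, 182.0]), (0.46, [274.0, 119.0, 366.0, 302.0])]
the job is handed in; nothing more can be done
```

The battery is secured and the job is handed in at 28 s: the bar is closed and the T-handled pin stands upright through the catch and the bar.

- **Bar:** I swung it by its knob until it met its stop. At about 15 N of push it moved no further, and it sat at the predicted home angle. The pin then went down through the catch and bar hole with no side force.
- **Pin:** After I let go, I pressed on its top with the fingers closed. It took 38 N without moving, and the last pictures match a flush collar to about 1 mm. Comparing pictures from before and after the press shows no change at the pin or catch.
- **Other things:** The spotter found the round-knobbed pin, the wrench and the tin where they were at the start. I touched none of the look-alikes.

Two things disagreed along the way:
- **Tilt in the grip:** The pin hung about 2.5° off vertical in the gripper. I allowed for this during the insertion, and it straightened once released.
- **Fingertip reach:** The closed fingertips sat about 25 mm further back than specified, so my first attempt to press on the pin touched nothing.

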